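# Tighten the sensor housing's lock ring with the pin spanner

## Robot

A 7-joint arm with a two-finger parallel gripper is mounted at the origin on the work surface. World frame = base frame: x ahead of the robot, y to its left, z up, the work surface at z = 0. Lengths are in m, angles in rad, forces in N, time in s.
With the tool pointing down it reaches from about 0.425 to 0.925 m from the base axis. Payload 6.8 kg.
Tool frame: the origin (TCP) lies midway between the tips of the shut fingers; the grasp point (between the pads) lies r.grip_point_offset behind it (r.grip_point_offset is the distance from the TCP to the grasp point, in m); z points along the fingers, y is the direction in which the jaws open and shut (so a half turn about z gives the same grasp; the last joint's range is limited). The gripper opens to 85 mm and grips with 20 to 120 N. Pads are 22 mm wide; open, the fingers measure 114 mm over their backs; the gripper's body (76 mm by 85 mm) begins 54 mm behind the grasp point. The pads swing forward as they close: fully open they stand 13 mm farther back than shut.
Start: joints at [-1.347, 0.477, 0.022, 1.555, -0.011, 1.109, -0.083], TCP at [0.22, 0.638, 0.231] pointing down, gripper open.
Joint ranges: [-2.96, 2.96], [-0.34, 2.1], [-1.41, 1.46], [0.24, 2.44], [-1.37, 4.51], [0.17, 1.92], [-2.96, 2.96]. Speed limits (rad/s): [2.39, 2.39, 3.14, 3.14, 3.14, 3.14, 3.14].

## Interface

Orientations are given as a rotation vector (axis times angle).
In Python, from bench import r gives the robot as it stands. The module is installed in compiled form; this text tells all that it offers.
- The arm moves only by the tool play_rows, never from a script. Its argument "deltas" is a list of rows, each a list of 3 entries, a list of its own where there are three numbers: the finger opening in mm, from 0 to 85.4, then the shift along the tool's x, y, z in mm, then the turn, a rotation vector about the tool's x, y, z in rad. A call has 1 to 8 rows; each row is the pose to reach, as a shift and turn from the pose measured when the call began, along the tool's axes at that moment; what a row does not reach only later rows make up. A row lasts 1/8 s, in which the tool goes at most 62.5 mm and 10.7 degrees, less where a joint would pass 70% of its speed; a pose out of reach is approached as far as the arm can. A call with a gripper value outside its range is refused whole. The fingers move at their own pace and stop on an object; "squeeze" is the grip in N (left out, the last holds). Time passes only in rows, so rows that repeat a pose let the fingers close. It gives the time, the measured TCP pose, the force and the opening at its end, in the units of the state.
- r.get_obs(): the state, without advancing time (a new reading comes with each control period).
- r.grab_frame(name): name is "side" or "top" or "wrist"; returns (picture, depth): 420x560x3 uint8, red, green, blue; 420x560 float32, m along the optical axis (not along the pixel's ray), 0 where there is no reading.
- r.camera_model(name): a dict with "mtx" (3x3 intrinsics, pixels), "D" ([k1, k2, p1, p2, k3] as OpenCV has them; the pictures are not rectified), "rvec" (rotation vector, rad) and "tvec" (3), from world to camera coordinates, as OpenCV has them; the wrist camera has in their place "T_tool_cam" (4x4, takes a point from camera to tool coordinates, whose origin is the TCP and whose axes are the flange's). Camera axes: x right, y down, z forward; pixel columns grow to the right and rows downward; lengths in m; the calibration is good to about 2 mm. A picture is of the moment at which its call begins: read the wrist's pose just before it. camera_model takes no time and is no camera call.
- r.hand_in(): hands the job in, once; it reports no verdict.
The state is a dict: "clock": time; "joints": joint angles; "qvel": joint speeds; "tau": joint torques, N m; "tcp_pos": TCP position; "orientation": TCP orientation; "contact_force": force on the tool from outside, world axes, zero at the start; "moment": the same for the moment, N m; "grip_width": finger opening in m.
Only numpy, scipy, OpenCV 4.12 (cv2) and the standard library are available. Lean on these libraries where they do the work, as an engineer would, in place of code of your own. Each camera call takes 0.05 s, during which the arm holds its last target. There are 200 camera calls.

## Task

Take the blue-handled pin spanner, set both its prongs fully down into the two holes of the brass lock ring, and only then turn the ring clockwise (seen from above) with it to its stop, where the red mark on the ring meets the red index on the housing. Leave the blue spanner standing in the ring, fully seated and let go, and leave the orange-handled spanner alone in its stand.

Things in the scene. Friction and masses are not known exactly. Their poses are not given: they have to be found in the camera images.
- spanner: Pin spanner, 0.3 kg, blue handle, upright in a grey stand 130x56x34 mm; lift straight up. Origin: mid underside of its steel bar (110 along x, 34, 14 high), level with the stand's top. Handle on the bar's middle: 56 along x, 24 thick along y (grip across y), z 14 to 64. Tapered prongs at x = +-38 point down 16 mm, 14 thick at root, 6 at tip. z up. Half turn about z: same.
- narrow_spanner: The wrong tool: the same form with an orange handle, a bar only 70 mm long and prongs 44 mm apart, which do not fit the ring. It stands in a like stand; the two may have changed places. Origin and axes as for the blue one.
- ring_face (a point): Centre of the top face of the brass lock ring (124 mm across, 22 thick), 80 mm above the bench, on a fixed grey housing. Two through holes, 25 mm wide, 22 deep, at +-38 mm along this x axis, which turns with the ring; z up. Seated, the spanner's bar lies on this face, origins meeting, x along x (either way). Play: spanner turns about 0.14 rad before it drives the ring.
- lock_ring (a joint): Turn of the lock ring in rad, growing clockwise seen from above, 0 to 1.1. Starts between 0.05 and 0.4; 1.1 is the firm stop, where the 18 mm red mark on the ring meets the red index block on the housing's rim. It stays where it is left; turning takes about 0.1 N m.
There are look-alikes about, which are no part of the job. What is shaped like the spanner but green is not meant.

How it is judged:
By the outcome, as a careful person would: the job done as asked, in the order asked, and still so for the second after the job is handed in, with the robot touching nothing.
It also fails if it takes over 48 s, if anything falls off the work surface, if the arm or the gripper's body presses on something with over 40 N, if the wrist force passes 120 N, or if a joint passes its speed limit or range.

## Working session

There is one attempt and no reset: what is moved stays moved. The work goes in short steps, Python scripts to look and compute and a tool call to move; the robot and the scene stay as the last step left them, time stands still between calls to the robot, and variables do not carry over. Pictures are saved under pics/ and viewed, about 8 in all and at most 12, crops included, and the job is handed in when it is done.

Besides the shell and the picture viewer there is one more tool, called after "Request:" as a command line: name --argument value ..., lists and objects as JSON in quotes. play_rows: Moves the arm, as the interface text tells. Its arguments: {"type":"object","properties":{"deltas":{"type":"array"},"squeeze":{"type":"number"}},"required":["deltas"]}

```bash
mkdir -p pics; cat > h.py <<'E'
import numpy as np, cv2
from bench import r
from scipy.spatial.transform import Rotation as R
def cloud(name):
    o=r.get_obs(); im,d=r.grab_frame(name); m=r.camera_model(name)
    h,w=d.shape; u,v=np.meshgrid(np.arange(w),np.arange(h))
    p=cv2.undistortPoints(np.stack([u,v],-1).reshape(-1,1,2).astype(float),np.array(m["mtx"]),np.array(m["D"])).reshape(h,w,2)
    c=np.dstack([p*d[...,None],d])
    if "rvec" in m:
        Rm=R.from_rotvec(np.ravel(m["rvec"])).as_matrix(); P=(c-np.ravel(m["tvec"]))@Rm
    else:
        T=np.array(m["T_tool_cam"]); P=c@T[:3,:3].T+T[:3,3]
        P=P@R.from_rotvec(o["orientation"]).as_matrix().T+o["tcp_pos"]
    P[d==0]=np.nan
    return im,P
def save(im,f,s=1): cv2.imwrite(f,cv2.resize(im[...,::-1],None,fx=s,fy=s,interpolation=cv2.INTER_CUBIC))
E
python3 - <<'E'
from h import *
for n in("top","side"):
    im,P=cloud(n); np.savez(n,im=im,P=P); save(im,f"pics/{n}0.png",1.4)
o=r.get_obs(); print({k:np.round(v,3) for k,v in o.items()}, r.grip_point_offset); print(R.from_rotvec(o["orientation"]).as_matrix().round(3))
E
```

```text
{'clock': np.float64(0.1), 'joints': array([-1.347,  0.478,  0.022,  1.556, -0.011,  1.109, -0.083]), 'qvel': array([-0.   , -0.002,  0.001, -0.002,  0.001, -0.   , -0.001]), 'tau': array([ 5.0000e-03, -5.9776e+01,  1.6140e+00, -2.8195e+01,  1.3000e-02,
        5.0000e-03, -0.0000e+00]), 'tcp_pos': array([0.22 , 0.638, 0.23 ]), 'orientation': array([-5.190e-01, -3.098e+00,  3.000e-03]), 'contact_force': array([ 0.554, -0.274,  0.04 ]), 'moment': array([-0.029,  0.01 ,  0.061]), 'grip_width': np.float64(0.086)} 0.0187
[[-0.945  0.326 -0.   ]
 [ 0.326  0.945 -0.002]
 [-0.    -0.002 -1.   ]]
```

View pics/top0.png

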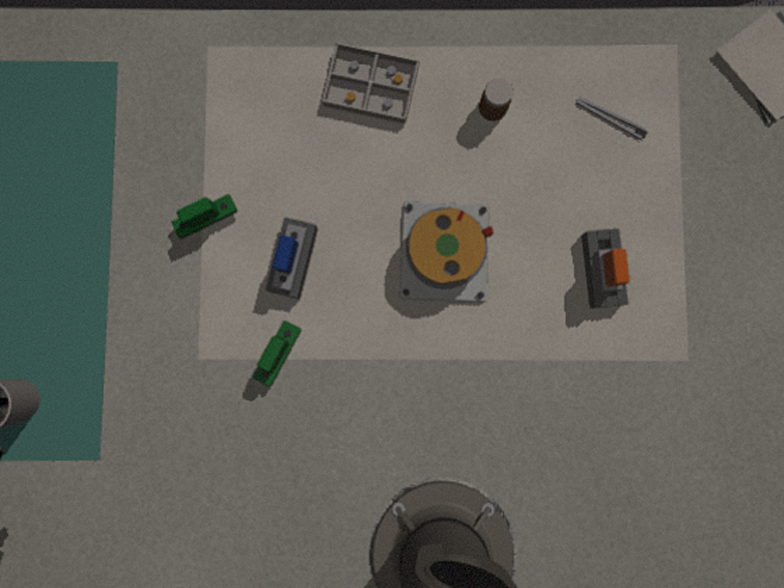

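View pics/side0.png

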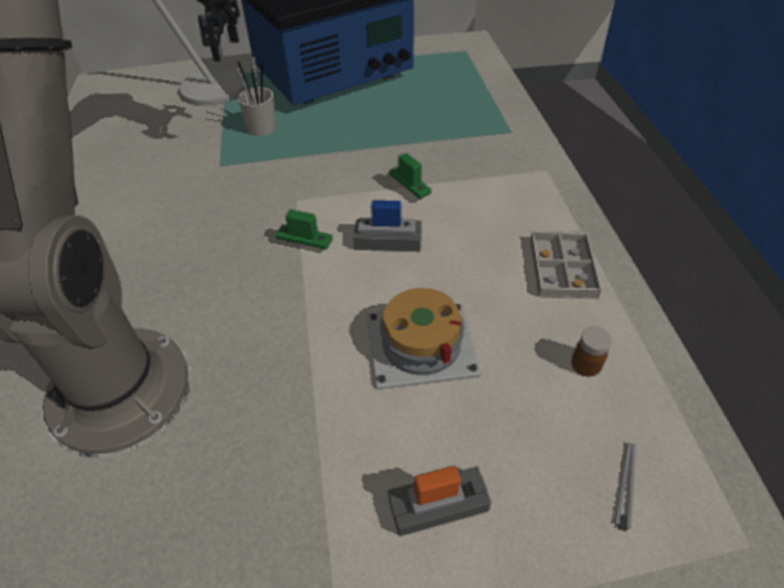

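Top picture at 1.4x scale: the blue handle stands in a stand at (286,255), the orange one in a like stand at (615,267), and two green look-alikes lie at (205,215) and (277,353). The ring centre is near (447,245), with holes at (444,222) and (452,268), the red mark at (460,216) and the index at (488,232). The blue one in the stand is the one meant; I'll confirm it with a crop and measure.

```bash
python3 - <<'E'
from h import *
for n in("top","side"):
    z=np.load(n+".npz"); im,P=z["im"],z["P"]
    hsv=cv2.cvtColor(im,cv2.COLOR_RGB2HSV).astype(int); H,S,V=[hsv[...,i] for i in range(3)]
    ok=np.isfinite(P[...,2])&(abs(P[...,1])<.5)&(P[...,0]>.25)&(P[...,0]<.85)
    def rep(l,m):
        p=P[m]; 
        if len(p)<4: print(n,l,len(p));return
        (c,s,a)=cv2.minAreaRect((p[:,:2]*1000).astype(np.float32)); print(n,l,len(p),"med",np.median(p,0).round(4),"rect",np.round(c,1),np.round(s,1),round(a,1),"z",np.percentile(p[:,2],[2,50,98]).round(3))
    blue=ok&(H>105)&(H<130)&(S>120)&(P[...,2]>.03)&(P[...,2]<.12)
    rep("blue",blue); top=np.percentile(P[blue][:,2],90) ; rep("bluetop",blue&(P[...,2]>top-.006))
    bc=np.median(P[blue],0)
    near=ok&(np.hypot(P[...,0]-bc[0],P[...,1]-bc[1])<.09)
    rep("bar",near&(P[...,2]>.042)&(P[...,2]<.054)&(S<60)); rep("stand",near&(P[...,2]>.028)&(P[...,2]<.039)&(S<60))
    brass=ok&(H>10)&(H<25)&(S>110)&(abs(P[...,2]-.08)<.008)&(abs(P[...,1])<.2)
    rep("brass",brass)
    q=P[brass]; (c,rad)=cv2.minEnclosingCircle((q[:,:2]*1000).astype(np.float32)); print("circ",c,rad)
    red=ok&((H<6)|(H>174))&(S>120)&(abs(P[...,1])<.15)
    rep("red on",red&(np.hypot(P[...,0]*1000-c[0],P[...,1]*1000-c[1])<62)); rep("index",red&(np.hypot(P[...,0]*1000-c[0],P[...,1]*1000-c[1])>=62))
    d=np.hypot(P[...,0]*1000-c[0],P[...,1]*1000-c[1])
    hole=ok&(d<60)&(P[...,2]<.07); k,L,st,ce=cv2.connectedComponentsWithStats(hole.astype(np.uint8))
    for i in range(1,k):
        if st[i,4]>20: print("hole",st[i],ce[i].round(1),np.median(P[L==i],0).round(4))
    if n=="top":
        a=im[140:300,180:340]; b=im[140:220,280:360]
        save(np.hstack([cv2.resize(im[150:220,180:250],(400,400)),cv2.resize(im[140:220,280:360],(400,400))]),"pics/crop.png")
E
```

```text
top blue 297 med [0.4886 0.256  0.0972] rect [494.6 264.5] [39.5 61.1] 76.0 z [0.068 0.097 0.101]
top bluetop 248 med [0.4902 0.258  0.0978] rect [489.6 258.1] [23.6 54.6] 77.3 z [0.094 0.098 0.101]
top bar 384 med [0.4766 0.2537 0.0477] rect [489.6 257.5] [ 34.9 110.2] 77.4 z [0.043 0.048 0.052]
top stand 514 med [0.4807 0.2446 0.0338] rect [490.9 257.7] [ 58.1 130.2] 75.6 z [0.029 0.034 0.038]
top brass 1845 med [ 0.5032 -0.0036  0.0799] rect [505.5  -5.1] [119.4 121.2] 1.4 z [0.076 0.08  0.084]
circ (504.96441650390625, -4.4421491622924805) 61.87370681762695
top red on 13 med [ 0.5538 -0.0266  0.0812] rect [554.3 -26.2] [ 4.1 13.6] 63.4 z [0.078 0.081 0.084]
top index 35 med [ 0.5295 -0.0714  0.083 ] rect [642.1 -81.4] [ 32.6 239. ] 89.1 z [0.023 0.083 0.087]
hole [311 155  11  10  80] [316.3 159.2] [0.5464 0.0012 0.0582]
hole [317 187  11  10  87] [322.3 191.6] [ 0.4691 -0.0124  0.0578]
side blue 332 med [0.4912 0.2483 0.0845] rect [491.4 254.6] [23.6 51.7] 77.2 z [0.056 0.084 0.1  ]
side bluetop 116 med [0.4921 0.252  0.0979] rect [492.2 254.8] [22.2 49.6] 79.0 z [0.093 0.098 0.
[... 212 characters left out ...]
brass 1626 med [ 0.5053 -0.015   0.0802] rect [507.8  -7.6] [116.1 126.6] 9.5 z [0.074 0.08  0.083]
circ (508.6433410644531, -7.472425937652588) 63.351070404052734
side red on 10 med [ 0.5578 -0.027   0.0815] rect [542.9 -42.9] [47.1 13.1] 47.9 z [0.08  0.081 0.083]
side index 77 med [ 0.5296 -0.0769  0.0766] rect [529.7 -73.2] [12.2 13.6] 23.5 z [0.055 0.077 0.086]
hole [312 220  10   6  45] [316.6 222.8] [0.5474 0.0117 0.0621]
hole [281 229  11   7  50] [285.6 232.2] [ 0.4725 -0.0016  0.0623]
hole [321 235   8  13  30] [324.4 242.6] [ 0.5496 -0.0504  0.0616]
hole [277 249  39  16 148] [298.2 259.2] [ 0.4925 -0.0593  0.0274]
hole [301 249  13   7  34] [307.5 252.4] [ 0.5107 -0.0658  0.0635]
```

View pics/crop.png

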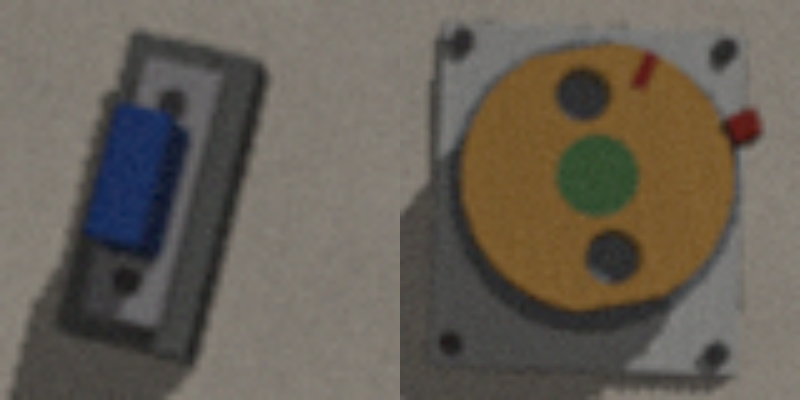

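Crop: on the left is the blue handle on a long bar (110 mm measured) in its grey stand, so it is the right tool. On the right is the ring, with holes at (583,93) and (612,256), the mark at (645,70) and the index at (742,127). Two cameras agree: spanner at about (0.490, 0.257) with yaw about -13°, ring at about (0.506, -0.006) with hole line yaw about +10°, and about 0.81 rad still to turn.

```bash
cat >> h.py <<'E'
def go(p,yaw):
    """print tool-frame delta to a downward pose; yaw (deg) = world angle of the jaw (tool y) axis"""
    o=r.get_obs(); M=R.from_rotvec(o["orientation"]).as_matrix(); a=np.radians(yaw)
    y=np.array([np.cos(a),np.sin(a),0]); z=np.array([0,0,-1.]); T=np.column_stack([np.cross(y,z),y,z])
    print("delta mm",(M.T@(np.array(p)-o["tcp_pos"])*1000).round(1),"turn",R.from_matrix(M.T@T).as_rotvec().round(3))
E
python3 -c "
from h import *
go([.4903,.2572,.225],76.8)"
```

```text
delta mm [-379.8 -271.6    5.9] turn [-0.002  0.    -0.101]
```

Request:
play_rows --deltas '[[85, [-48, -34, 1], [-0.002, 0, -0.013]], [85, [-95, -68, 2], [-0.002, 0, -0.025]], [85, [-143, -102, 3], [-0.002, 0, -0.038]], [85, [-190, -136, 4], [-0.002, 0, -0.05]], [85, [-238, -170, 5], [-0.002, 0, -0.063]], [85, [-285, -204, 6], [-0.002, 0, -0.076]], [85, [-333, -238, 6], [-0.002, 0, -0.09]], [85, [-380, -272, 6], [-0.002, 0, -0.101]]]' --squeeze 60

```text
clock: 1.1
tcp_pos: [0.4911, 0.2549, 0.2247]
orientation: [-0.361, -3.121, -0.0]
contact_force: [0.0, 1.8, 0.3]
grip_width: 0.085
```

```bash
python3 - <<'E'
from h import *
im,P=cloud("wrist"); save(im,"pics/w0.png"); o=r.get_obs(); print(o["clock"],o["joints"].round(3),o["tcp_pos"],o["qvel"].round(2))
hsv=cv2.cvtColor(im,cv2.COLOR_RGB2HSV).astype(int); H,S=hsv[...,0],hsv[...,1]
m=(H>105)&(H<130)&(S>120)&(P[...,2]>.09)&(P[...,2]<.105)
p=P[m]; print(len(p), cv2.minAreaRect((p[:,:2]*1000).astype(np.float32)),np.median(p,0))
m=(S<60)&(P[...,2]>.042)&(P[...,2]<.054); p=P[m]; print(len(p), cv2.minAreaRect((p[:,:2]*1000).astype(np.float32)))
go([.4903,.2572,.225],76.8)
E
```

```text
1.15 [-0.72   0.284  0.175  1.866 -0.052  0.996  0.807] [0.4960926  0.24611811 0.22501724] [-0.04 -0.01  0.01  0.01  0.02  0.01 -0.18]
1387 ((494.3630676269531, 256.3317565917969), (18.72637176513672, 51.04430389404297), 76.41722106933594) [0.49292444 0.25639607 0.09839181]
2016 ((494.2060241699219, 212.49212646484375), (124.09455871582031, 424.6744689941406), 2.679983377456665)
delta mm [ 8.3  9.4 -0. ] turn [-0.003  0.004 -0.01 ]
```

View pics/w0.png

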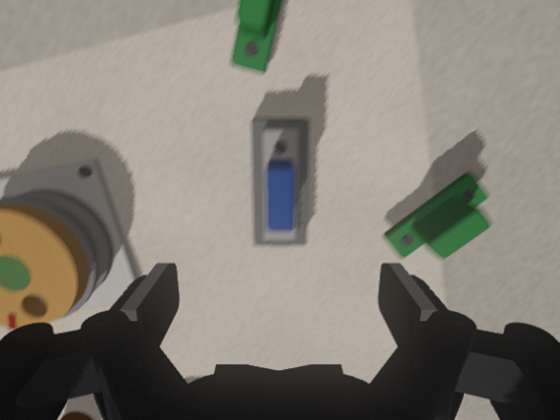

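The wrist picture shows the blue handle at (280,195) between the fingers and aligned with the jaws. Both green look-alikes and the ring at (20,270) are clear of the path. The arm was still settling, so I'll correct and re-measure.

Request:
play_rows --deltas '[[85, [8, 9, 0], [-0.003, 0.004, -0.01]], [85, [8, 9, 0], [-0.003, 0.004, -0.01]], [85, [8, 9, 0], [-0.003, 0.004, -0.01]], [85, [8, 9, 0], [-0.003, 0.004, -0.01]]]'

```text
clock: 1.65
tcp_pos: [0.4899, 0.2578, 0.2249]
orientation: [-0.358, -3.121, 0.0]
contact_force: [0.9, -0.9, -0.2]
grip_width: 0.0845
```

```bash
python3 - <<'E'
from h import *
im,P=cloud("wrist"); o=r.get_obs(); print(o["tcp_pos"].round(4),o["qvel"].round(2))
hsv=cv2.cvtColor(im,cv2.COLOR_RGB2HSV).astype(int); H,S=hsv[...,0],hsv[...,1]
m=(H>105)&(H<130)&(S>120)&(P[...,2]>.09)&(P[...,2]<.105)
p=P[m]; print(len(p), cv2.minAreaRect((p[:,:2]*1000).astype(np.float32)),np.median(p,0))
c=np.median(p,0)
m=(S<60)&(P[...,2]>.042)&(P[...,2]<.054)&(np.hypot(P[...,0]-c[0],P[...,1]-c[1])<.08); p=P[m]; print(len(p), cv2.minAreaRect((p[:,:2]*1000).astype(np.float32)))
go([.4908,.2572,.058],76.8)
E
```

```text
[0.49   0.2576 0.2249] [ 0. -0.  0.  0. -0.  0.  0.]
1561 ((493.53790283203125, 258.6404113769531), (21.10740852355957, 51.886905670166016), 76.38194274902344) [0.49216606 0.2584153  0.09844036]
1859 ((493.99554443359375, 258.73101806640625), (34.0499267578125, 109.0459213256836), 76.72771453857422)
delta mm [-9.000e-01 -1.000e-01  1.669e+02] turn [-0.    -0.     0.002]
```

Request:
play_rows --deltas '[[85, [-2, 0.5, 28], [0, 0, 0.004]], [85, [-2, 0.5, 60], [0, 0, 0.004]], [85, [-2, 0.5, 92], [0, 0, 0.004]], [85, [-2, 0.5, 122], [0, 0, 0.004]], [85, [-2, 0.5, 145], [0, 0, 0.004]], [85, [-2, 0.5, 160], [0, 0, 0.004]], [85, [-2, 0.5, 167], [0, 0, 0.004]], [85, [-2, 0.5, 167], [0, 0, 0.004]]]'

```text
clock: 2.7
tcp_pos: [0.492, 0.2577, 0.0579]
orientation: [-0.365, -3.12, 0.0]
contact_force: [-0.4, 0.8, 0.8]
grip_width: 0.0848
```

Request:
play_rows --deltas '[[15, [0, 0, 0], [0, 0, 0]], [15, [0, 0, 0], [0, 0, 0]], [15, [0, 0, 0], [0, 0, 0]], [15, [0, 0, 0], [0, 0, 0]], [15, [0, 0, 0], [0, 0, 0]], [15, [0, 0, 0], [0, 0, 0]], [15, [0, 0, 0], [0, 0, 0]], [15, [0, 0, 0], [0, 0, 0]]]' --squeeze 60

```text
clock: 3.7
tcp_pos: [0.4923, 0.2578, 0.0584]
orientation: [-0.365, -3.12, -0.0]
contact_force: [-1.2, -1.2, 6.1]
grip_width: 0.0234
```

Gripped at 23.4 mm opening (handle is 24). Lifting straight up.

Request:
play_rows --deltas '[[15, [0, 0, -8], [0, 0, 0]], [15, [0, 0, -22], [0, 0, 0]], [15, [0, 0, -42], [0, 0, 0]], [15, [0, 0, -65], [0, 0, 0]], [15, [0, 0, -88], [0, 0, 0]], [15, [0, 0, -108], [0, 0, 0]], [15, [0, 0, -120], [0, 0, 0]], [15, [0, 0, -120], [0, 0, 0]]]'

```text
clock: 4.7
tcp_pos: [0.4927, 0.2581, 0.1793]
orientation: [0.365, 3.119, 0.002]
contact_force: [-0.0, 0.7, -2.7]
grip_width: 0.0235
```

```bash
python3 - <<'E'
from h import *
im,P=cloud("wrist"); save(im,"pics/w1.png"); o=r.get_obs(); print(o["clock"],o["tcp_pos"].round(4),o["contact_force"].round(1),o["moment"].round(2))
M=R.from_rotvec(o["orientation"]).as_matrix(); 
hsv=cv2.cvtColor(im,cv2.COLOR_RGB2HSV).astype(int); H,S=hsv[...,0],hsv[...,1]
Q=(P-o["tcp_pos"])@M*1000
m=(S<70)&(Q[...,2]>2)&(Q[...,2]<35)&(abs(Q[...,1])<40)&(abs(Q[...,0])<75)
p=Q[m]; print(len(p), cv2.minAreaRect(p[:,:2].astype(np.float32)),np.percentile(p,[2,50,98],axis=0).round(1))
# plane tilt of bar top: fit z vs x
A=np.c_[p[:,:2],np.ones(len(p))]; print(np.linalg.lstsq(A,p[:,2],rcond=None)[0].round(3))
for yaw in (100,): go([.5065,-.006,.178],yaw)
E
```

```text
4.75 [0.4921 0.2578 0.1784] [-0.8 -1.2 -3.9] [ 0.01 -0.08  0.  ]
5108 ((28.048723220825195, 0.9074630737304688), (49.96440124511719, 34.098934173583984), 0.2557148337364197) [[ 13.2 -15.4   6.6]
 [ 38.2   1.    9.2]
 [ 52.8  17.3  12.5]]
[ 2.500e-02 -1.000e-03  8.295e+00]
delta mm [ -74.8 -253.3    0.3] turn [ 0.     0.    -0.407]
```

View pics/w1.png

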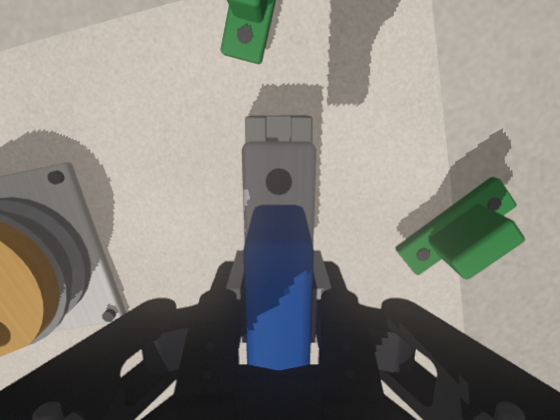

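The blue spanner is held square and level. Its bar end is at (280,145), 53 mm out against 55 expected, so it is centred within about 2 mm. Next I move over the ring, placing relative to the grasp pose so that camera bias cancels.

Request:
play_rows --deltas '[[15, [-6, -20, 0], [0, 0, -0.04]], [15, [-17, -55, 0], [0, 0, -0.1]], [15, [-30, -100, 0], [0, 0, -0.17]], [15, [-44, -147, 0], [0, 0, -0.24]], [15, [-58, -193, 0], [0, 0, -0.31]], [15, [-69, -229, 0], [0, 0, -0.37]], [15, [-76, -252, 0], [0, 0, -0.407]], [15, [-76, -252, 0], [0, 0, -0.407]]]'

```text
clock: 5.75
tcp_pos: [0.5072, -0.0074, 0.1775]
orientation: [0.267, -3.128, 0.001]
contact_force: [0.3, 0.0, -2.9]
grip_width: 0.0237
```

Request:
play_rows --deltas '[[15, [0, 0, 0], [0, 0, 0]], [15, [0, 0, 0], [0, 0, 0]]]'

```text
clock: 6.0
tcp_pos: [0.5069, -0.0064, 0.177]
orientation: [0.269, -3.127, 0.001]
contact_force: [0.5, 0.3, -2.2]
grip_width: 0.0233
```

```bash
python3 - <<'E'
from h import *
im,P=cloud("wrist"); save(im,"pics/w2.png"); o=r.get_obs(); print(o["clock"],o["joints"].round(2),o["tcp_pos"].round(4),o["contact_force"].round(1),o["moment"].round(2))
M=R.from_rotvec(o["orientation"]).as_matrix()
hsv=cv2.cvtColor(im,cv2.COLOR_RGB2HSV).astype(int); H,S=hsv[...,0],hsv[...,1]
b=(H>8)&(H<25)&(S>100)&(abs(P[...,2]-.08)<.006); q=P[b]*1000
# rim: boundary pts far from tcp -> circle fit with known radius 62
from scipy.optimize import least_squares
hull=cv2.convexHull(q[:,:2].astype(np.float32))[:,0]
f=least_squares(lambda c:np.hypot(*(hull-c).T)-61.5,[508,-5],loss="soft_l1"); print(len(q),len(hull),"ring c",f.x,np.abs(f.fun).mean())
go([.508,-.0052,.110],100)
E
```

```text
6.05 [-0.28  0.27  0.2   2.02 -0.07  0.87  1.7 ] [ 0.507  -0.0063  0.1772] [-0.1  0.4 -2.6] [ 0.02 -0.01  0.  ]
10397 51 ring c [509.27716074  -5.21239846] 0.2642149106079975
delta mm [-1.3  1.  67.2] turn [-0.    -0.002 -0.003]
```

View pics/w2.png

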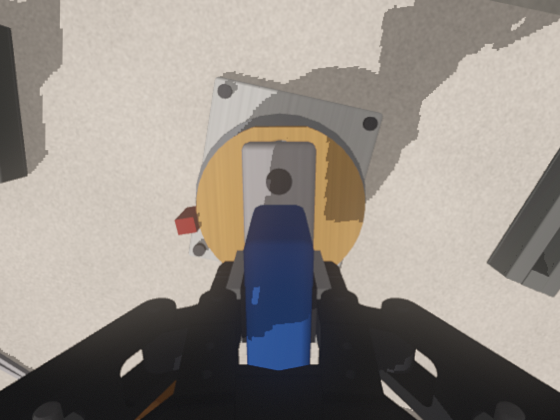

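The wrist picture shows the bar over the ring. Ring centre is (509.3,-5.2) by circle fit, agreeing with the estimate. The index is at (186,220) and the holes are hidden under the bar as expected. Lowering until the prongs enter.

Request:
play_rows --deltas '[[15, [-1, 1, 8], [0, 0, -0.003]], [15, [-1, 1, 20], [0, 0, -0.003]], [15, [-1, 1, 32], [0, 0, -0.003]], [15, [-1, 1, 42], [0, 0, -0.003]], [15, [-1, 1, 50], [0, 0, -0.003]], [15, [-1, 1, 56], [0, 0, -0.003]], [15, [-1, 1, 61], [0, 0, -0.003]], [15, [-1, 1, 65], [0, 0, -0.003]]]'

```text
clock: 7.05
tcp_pos: [0.5078, -0.0053, 0.112]
orientation: [0.274, -3.128, 0.001]
contact_force: [0.2, 0.6, -2.3]
grip_width: 0.0236
```

Request:
play_rows --deltas '[[15, [0, 0, 3], [0, 0, 0]], [15, [0, 0, 5], [0, 0, 0]], [15, [0, 0, 7], [0, 0, 0]], [15, [0, 0, 8], [0, 0, 0]], [15, [0, 0, 8.5], [0, 0, 0]], [15, [0, 0, 8.5], [0, 0, 0]]]'

```text
clock: 7.8
tcp_pos: [0.5078, -0.0052, 0.1043]
orientation: [0.274, -3.128, 0.0]
contact_force: [-4.2, 0.7, 8.0]
grip_width: 0.0229
```

Contact came at TCP z 0.1043, which is the predicted 0.1044 for the bar on the face. A side view to check before turning.

```bash
python3 - <<'E'
from h import *
im,P=cloud("side"); save(im[160:290,220:380],"pics/s1.png",4.5)
o=r.get_obs(); print(o["tcp_pos"].round(4),o["contact_force"].round(1),o["moment"].round(2))
z=P[...,2]; hsv=cv2.cvtColor(im,cv2.COLOR_RGB2HSV); m=(hsv[...,1]<60)&(abs(z-.09)<.014)&(abs(P[...,1]+.006)<.03)&(abs(P[...,0]-.508)<.06)
print(m.sum(),np.percentile(z[m],[5,50,95]).round(4))
E
```

```text
[ 0.5078 -0.0052  0.1044] [-4.8  0.8  7.4] [-0.03  0.62  0.02]
470 [0.0839 0.0936 0.0965]
```

View pics/s1.png

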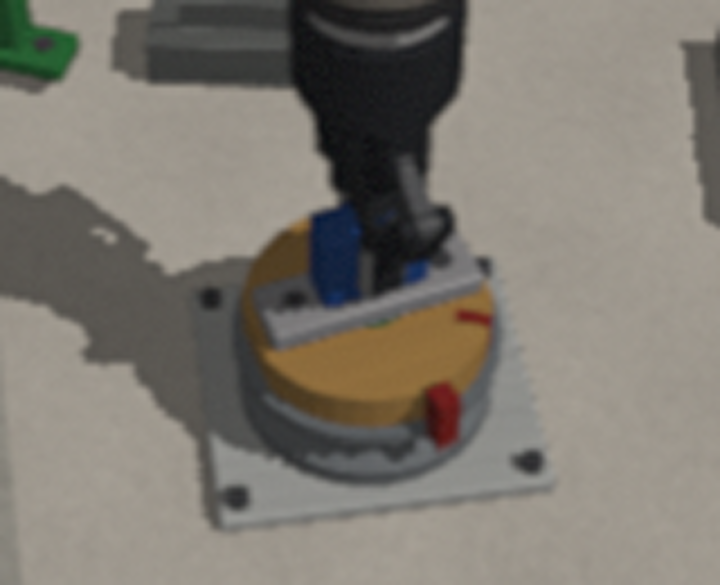

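The bar lies flat on the ring, its top at 0.0936 m against 0.094 expected. The mark is at (475,318) and the index at (442,410). Seated, so now turn clockwise (positive about tool z).

Request:
play_rows --deltas '[[15, [0, 0, 0], [0, 0, 0.06]], [15, [0, 0, 0], [0, 0, 0.15]], [15, [0, 0, 0], [0, 0, 0.24]], [15, [0, 0, 0], [0, 0, 0.33]], [15, [0, 0, 0], [0, 0, 0.42]], [15, [0, 0, 0], [0, 0, 0.51]], [15, [0, 0, 0], [0, 0, 0.59]], [15, [0, 0, 0], [0, 0, 0.65]]]'

```text
clock: 8.85
tcp_pos: [0.5079, -0.0054, 0.1045]
orientation: [-0.742, -3.051, 0.001]
contact_force: [0.4, -0.8, -2.3]
grip_width: 0.0234
```

```bash
python3 - <<'E'
from h import *
o=r.get_obs(); M=R.from_rotvec(o["orientation"]).as_matrix(); print("jaw yaw",np.degrees(np.arctan2(M[1,1],M[0,1])),o["joints"].round(2),o["tcp_pos"].round(4),o["contact_force"].round(1),o["moment"].round(2))
E
```

```text
jaw yaw 62.648565185033576 [-0.39  0.39  0.34  2.08 -0.19  0.7   1.17] [ 0.5079 -0.0054  0.1045] [ 0.4 -0.8 -2.3] [-0.17  0.17  0.13]
```

Moment of 0.13 N m: the ring is being driven. Jaw yaw is 62.6° and the stop is expected near 45°.

Request:
play_rows --deltas '[[15, [0, 0, 0.5], [0, 0, 0.05]], [15, [0, 0, 0.5], [0, 0, 0.1]], [15, [0, 0, 0.5], [0, 0, 0.15]], [15, [0, 0, 0.5], [0, 0, 0.2]], [15, [0, 0, 0.5], [0, 0, 0.24]], [15, [0, 0, 0.5], [0, 0, 0.27]], [15, [0, 0, 0.5], [0, 0, 0.27]]]'

```text
clock: 9.72
tcp_pos: [0.5078, -0.0055, 0.1043]
orientation: [-1.148, -2.923, 0.002]
contact_force: [-3.9, 0.0, 5.5]
grip_width: 0.0233
```

```bash
python3 - <<'E'
from h import *
o=r.get_obs(); M=R.from_rotvec(o["orientation"]).as_matrix(); print("jaw yaw",np.degrees(np.arctan2(M[1,1],M[0,1])),o["joints"].round(2),o["tcp_pos"].round(4),o["contact_force"].round(1),o["moment"].round(2))
E
```

```text
jaw yaw 47.123421154103475 [-0.44  0.4   0.41  2.08 -0.24  0.71  0.94] [ 0.5078 -0.0055  0.1043] [-3.9  0.   5.5] [-0.27  0.74 -0.09]
```

Request:
play_rows --deltas '[[15, [0, 0, 0], [0, 0, 0.02]], [15, [0, 0, 0], [0, 0, 0.04]], [15, [0, 0, 0], [0, 0, 0.06]], [15, [0, 0, 0], [0, 0, 0.06]]]'

```text
clock: 10.22
tcp_pos: [0.5078, -0.0055, 0.1044]
orientation: [-1.232, -2.888, 0.003]
contact_force: [-2.5, -1.4, 3.2]
grip_width: 0.0233
```

```bash
python3 - <<'E'
from h import *
o=r.get_obs(); M=R.from_rotvec(o["orientation"]).as_matrix(); print("jaw yaw",np.degrees(np.arctan2(M[1,1],M[0,1])),o["tcp_pos"].round(4),o["contact_force"].round(1),o["moment"].round(2))
E
```

```text
jaw yaw 43.77930583044155 [ 0.5078 -0.0055  0.1044] [-2.5 -1.4  3.2] [-0.35  0.58  1.  ]
```

Moment has jumped to 1.0 N m, so it is at the stop. One small further push confirms it, then a side look.

Request:
play_rows --deltas '[[15, [0, 0, 0], [0, 0, 0.02]], [15, [0, 0, 0], [0, 0, 0.03]], [15, [0, 0, 0], [0, 0, 0.03]]]'

```text
clock: 10.6
tcp_pos: [0.5077, -0.0054, 0.1044]
orientation: [-1.275, -2.87, 0.003]
contact_force: [-3.9, -0.7, 5.3]
grip_width: 0.0231
```

```bash
python3 - <<'E'
from h import *
o=r.get_obs(); M=R.from_rotvec(o["orientation"]).as_matrix(); print("jaw yaw",np.degrees(np.arctan2(M[1,1],M[0,1])),o["tcp_pos"].round(4),o["contact_force"].round(1),o["moment"].round(2))
im,P=cloud("side"); save(im[160:290,220:380],"pics/s2.png",4.5)
E
```

```text
jaw yaw 42.10183303285035 [ 0.5077 -0.0054  0.1044] [-3.9 -0.7  5.3] [-0.3   0.71  1.67]
```

View pics/s2.png

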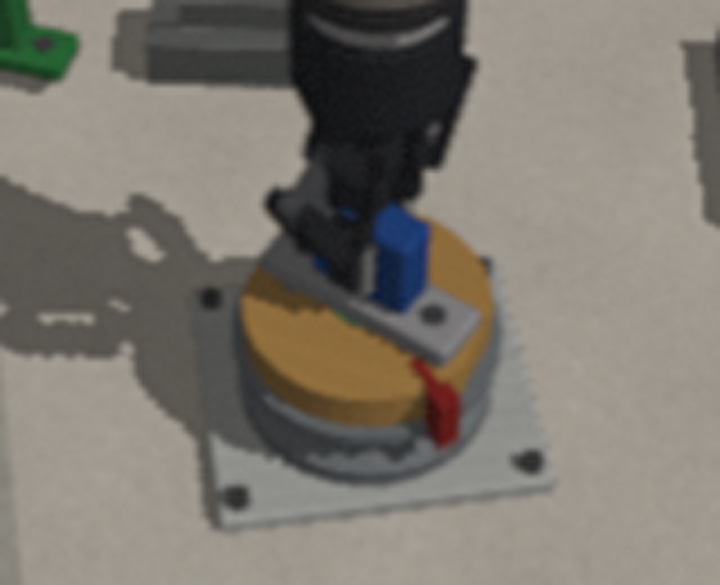

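The red mark (425,375) now meets the index block (442,415), and the moment is 1.67 N m with no further ring motion. Relaxing the torque slightly, then opening.

Request:
play_rows --deltas '[[15, [0, 0, 0], [0, 0, -0.02]], [15, [0, 0, 0], [0, 0, -0.02]], [45, [0, 0, 0], [0, 0, -0.02]], [85, [0, 0, 0], [0, 0, -0.02]], [85, [0, 0, 0], [0, 0, -0.02]], [85, [0, 0, 0], [0, 0, -0.02]], [85, [0, 0, 0], [0, 0, -0.02]], [85, [0, 0, 0], [0, 0, -0.02]]]'

```text
clock: 11.65
tcp_pos: [0.5077, -0.0053, 0.1044]
orientation: [-1.246, -2.882, 0.003]
contact_force: [-0.3, -0.7, 0.4]
grip_width: 0.0852
```

Request:
play_rows --deltas '[[85, [0, 0, -8], [0, 0, 0]], [85, [0, 0, -25], [0, 0, 0]], [85, [0, 0, -50], [0, 0, 0]], [85, [0, 0, -80], [0, 0, 0]], [85, [0, 0, -110], [0, 0, 0]], [85, [0, 0, -135], [0, 0, 0]], [85, [0, 0, -150], [0, 0, 0]], [85, [0, 0, -150], [0, 0, 0]]]'

```text
clock: 12.65
tcp_pos: [0.5087, -0.0052, 0.2557]
orientation: [1.247, 2.883, 0.0]
contact_force: [-0.1, -0.3, -0.5]
grip_width: 0.0848
```

```bash
python3 - <<'E'
from h import *
o=r.get_obs(); print(o["clock"],o["tcp_pos"].round(4),o["contact_force"].round(1),o["moment"].round(2),o["grip_width"])
im,P=cloud("side"); im2,P2=cloud("wrist")
save(np.hstack([cv2.resize(im[130:400,210:390],(400,600)),cv2.resize(im2[:,140:420],(400,600))]),"pics/end.png")
for i,p in((im,P),(im2,P2)):
    hsv=cv2.cvtColor(i,cv2.COLOR_RGB2HSV).astype(int); z=p[...,2]; n=(np.hypot(p[...,0]-.508,p[...,1]+.005)<.06)
    b=n&(hsv[...,0]>105)&(hsv[...,0]<130)&(hsv[...,1]>120)&(z>.138); g=n&(hsv[...,1]<60)&(z>.086)&(z<.1)
    for l,m in(("handle top",b),("bar top",g)): print(l,m.sum(),np.median(p[m],0).round(4),cv2.minAreaRect((p[m][:,:2]*1000).astype(np.float32)) if m.sum() else "")
E
```

```text
12.65 [ 0.5087 -0.0052  0.2557] [-0.1 -0.3 -0.5] [-0.05 -0.01  0.04] 0.08475659830397107
handle top 216 [ 0.508  -0.0098  0.1437] ((507.9358825683594, -8.161800384521484), (21.808460235595703, 51.02540969848633), 44.99754333496094)
bar top 415 [ 0.5136 -0.0247  0.0938] ((507.1654052734375, -6.439952850341797), (34.611488342285156, 108.86444854736328), 45.06618881225586)
handle top 1708 [ 0.5085 -0.0039  0.1444] ((509.3985290527344, -5.648830413818359), (21.261402130126953, 51.59433364868164), 43.95115661621094)
bar top 1936 [0.4873 0.0172 0.0944] ((510.0527648925781, -5.683177947998047), (33.53364181518555, 110.51641845703125), 45.347103118896484)
```

View pics/end.png

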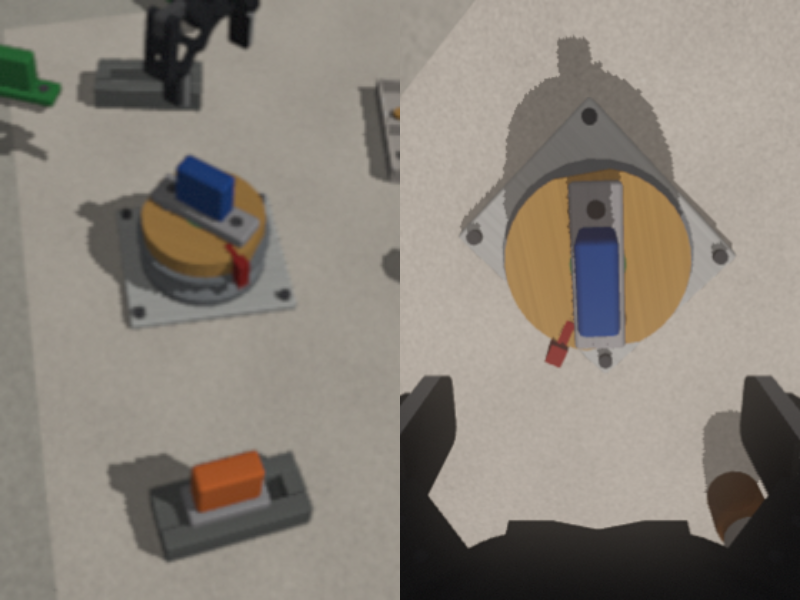

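Final view: the blue spanner stands in the ring with its handle top at 0.144 m and bar top at 0.094 m, both the seated values. The red mark meets the index, at (565,340) in the wrist half and (237,260) in the side half. The orange spanner is untouched in its stand and the gripper is clear.

```bash
python3 -c "
from h import *
r.hand_in(); print(r.get_obs()['clock'])"
```

```text
the job is handed in; nothing more can be done
the job is handed in; nothing more can be done
```

The job is done and handed in at about 12.8 s of robot time. I lifted the blue spanner from its stand and seated both prongs in the ring. Then I turned the ring clockwise to its stop, let go and drew the gripper 150 mm up.

**Seating, before turning:** contact came at TCP z 0.1043 m, against 0.1044 m predicted. The side camera put the bar's top at 0.0936 m (0.094 m expected for a seated bar).

**Stop:** the turning moment rose from about 0.1 N m to 1.67 N m. In the side and wrist pictures the red mark meets the index block.

**After release:** the handle's top is at 0.144 m and the bar's top at 0.094 m, both as expected for a seated spanner. The force on the tool is about zero, and the orange spanner is still in its stand.

No check failed. The cameras disagreed by 2–4 mm on positions, close to their stated calibration and within the holes' play. I could not read the ring's joint angle directly, so the stop rests on the moment and the pictures.

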